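Switch off the rice pot, close it with its inner lid, take off the outer lid

ROBOT

A 6-joint arm with a two-finger parallel gripper is mounted at the origin on a cart in front of the work surface, level with it; the furniture and walls round the work are solid. World frame = base frame: x ahead of the robot, y to its left, z up, the work surface at z = 0. Lengths are in m, angles in rad, forces in N, time in s.
With the tool pointing down it reaches from about 0.25 to 0.775 m from the base axis. Payload 4 kg.
Tool frame: the origin (TCP) lies at the very end of the fingers, on their centre line; the grasp point (between the pads) lies 19 mm behind it (robot.tcp_to_grasp is the distance from the TCP to the grasp point, in m); z points along the fingers, y is the line along which they close (so a half turn about z gives the same grasp; the last joint's range is limited). The gripper opens to 94 mm and grips with 3 to 60 N. Pads are 16 mm wide; open, the fingers measure 119 mm over their backs; the gripper's body (75 mm by 177 mm) begins 78 mm behind the grasp point.
Start: joints at [1.076, 0.087, 1.371, -0, 1.684, -0.103], TCP at [0.21, 0.508, 0.206] pointing down, gripper open.
Joint ranges: [-3.1, 3.1], [-0.76, 2.03], [0.27, 2.55], [-1.08, 4.22], [0.17, 2.65], [-2.57, 2.57]. Speed limits (rad/s): [2.79, 2.79, 3.14, 3.14, 3.14, 3.14].

INTERFACE

Orientations are given as [roll, pitch, yaw] about the fixed x, y, z axes, in that order (R = Rz(yaw) Ry(pitch) Rx(roll)).
In Python, from bench import robot, cams, job gives the robot as it stands (robot), with the cameras (cams) and the job (job).
- The arm moves only by the shell command python3 nudge.py, which reads ROWS from standard input. ROWS is a JSON object whose key "segments" holds a list of rows, 1 to 20 of them, each of 5 numbers: the finger opening in m, then dx, dy, dz in m, then a turn about the tool's z in rad; each row shifts and turns the commanded pose from where the row before left it, along the tool's axes as they then stand; what a row does not reach is not made up. A row lasts 1/12 s, in which the tool goes at most 0.0417 m and 0.125 rad, less where a joint would pass 70% of its speed; a pose out of reach is approached as far as the arm can. The fingers move at their own pace and stop on an object; the grip force is fixed at half the most. Time passes only in rows, so rows that do not move let the fingers close. It prints the time, the measured TCP pose, the force, the opening and the grip force at its end. Input that does not fit is refused with a message, and nothing moves.
- robot.get_obs(): the state, without advancing time (a new reading comes with each control period).
- cams.snapshot(name): name is "scene" or "side" or "wrist"; returns a dict with "color" (420x560x3 uint8, blue, green, red), "fx", "fy", "cx", "cy" (pixels), "k1" (the pictures are not rectified: a ray, as slopes to the right and down, at radius r is drawn at 1 + k1 r^2 times it, then the intrinsics apply), "extrinsics" (4x4, takes a point from world to camera coordinates). Camera axes: x right, y down, z forward; pixel columns grow to the right and rows downward; lengths in m; the calibration is good to about 2 mm. A picture is of the moment at which its call begins. There is no depth.
- job.close_job(): hands the job in; it is judged then, once.
The state is a dict: "time": time; "joint_positions": joint angles; "qvel": joint speeds; "joint_torque": joint torques, N m; "tool_pos": TCP position; "ee_rot": TCP orientation; "wrist_force": force on the tool from outside, world axes, zero at the start; "wrist_torque": the same for the moment, N m; "width": finger opening in m; "finger_force": force on a finger pad.
Only numpy, scipy, OpenCV 4.12 (cv2) and the standard library are available. Lean on these libraries where they do the work, as an engineer would, in place of code of your own. Each camera call takes 0.05 s, during which the arm holds its last target. There are 200 camera calls.

TASK

The little electric rice pot is done for today: switch it off by turning the knob on its deck back until the pointer stands at the zero mark. Then take the hooked-together pair of lids from the cork trivet by the wooden handle, set it gently on the pot with the inner lid's two red-tipped ears down between the fingers of the pot's side lugs, turn the outer lid about an eighth of a turn anticlockwise to unhook it, and lift off the outer lid alone: it goes to the sink to be washed, while the inner lid stays fully seated on the pot. Finish while still holding the outer lid level, about 10 cm above the inner lid, and leave everything else standing.

Things in the scene. Friction and masses are not known exactly. Their poses are not given: they have to be found in the camera images.
- cooker: Electric rice pot, fixed: white base with steel deck, 215 mm along its x, 305 along its y, deck top 45 mm above the worktop, from 100 mm left (+y) to 205 mm right (-y) of the origin. Origin: on the worktop under the axis of the blue crock. Inner lid home: its origin on that axis, 91 mm above the worktop, its y axis along the cooker's y (either way round).
- pot_rim (a point): Centre of the crock's mouth at rim height, 100 mm above the worktop. Crock: outside diameter 128 mm, inside 118 mm.
- lug_gap (a point): Rim height, middle of the gap between the two upright fingers of the crock's left lug, 83 mm from the crock's axis along cooker +y; the right lug mirrors it at -y. Fingers: steel, 7 mm thick, round-topped, tops 12 mm above the rim, gap 22 mm wide along the cooker's x.
- knob_axis (a point): Point on the knob's vertical axis 75 mm above the worktop, inside its grip bar; 150 mm to the right (cooker -y) of the crock's axis. Fingertips may go down to 15 mm below it. Bar: 42 mm long, 13 mm wide, from 60 to 83 mm above the worktop, on a round foot of 44 mm diameter; black, white pointer line on one half.
- knob (a joint): Heat knob: angle in rad from the long red zero mark to the pointer, growing clockwise seen from above. At 0 the pointer points along the cooker's +x (away from the robot); at q the bar is the cooker's x axis turned by -q about z. Starts at 0.5 to 1.5; range -0.7 to 2.3, no stop or click at 0; stays where left; needs 0.05 N m.
- trivet: Cork trivet, fixed, 144 mm diameter, 8 mm thick; origin at the centre of its underside. The pair of lids starts on it. Above the rear of the worktop (beyond about 0.55 m ahead of the robot, nearer on the left) wall cabinets hang 0.46 m above it: travel low and in straight lines.
- inner_lid: Inner lid, loose, steel, about 0.22 kg: flange of 134 mm diameter (9 to 14 mm above the origin) that rests on the crock's rim, over a plug of 112 mm diameter that enters the crock; origin: centre of the plug's underside. In its middle a hub up to 28 mm, with two tabs along +x and -x that the outer lid's hooks grip. Half a turn about z looks and fits the same.
- lid_ear (a point): Mid height of the inner lid's +y ear, 83 mm from its axis, 11.5 mm above its origin; the other ear mirrors it at -y. Ears: steel with red tips, 14 mm wide, 5 mm thick, reaching 94 mm from the axis. They go down between the lug fingers.
- outer_lid: Outer lid, loose, blue, 120 mm diameter, about 0.25 kg; origin: centre of its underside, which rests on the inner lid's hub, 28 mm above the inner lid's origin. Two hooks below it (12 mm deep) sit under the inner lid's tabs with 3 mm of play, so lifting it carries the inner lid along 3 mm lower. Starts hooked: axes parallel to the inner lid's.
- lid_handle (a point): Centre of the outer lid's wooden bar handle, 27.5 mm above the outer lid's origin; bar along the outer lid's y: 74 mm long, 18 wide, 26 high; the lid below it rises to 11 mm. In line with the ears = hooked. Turned anticlockwise from above against the inner lid by 40 degrees or more = unhooked (48 is best, stop at about 55); clockwise it stops within about 10.
- rice_bowl: Purple bowl, 137 mm diameter, 57 mm high, bystander.
- steel_cup: Steel cup, 76 mm diameter, 98 mm high, bystander.
- tea_glass: Tea glass, 63 mm diameter, 87 mm high, bystander.
- salt_shaker: Salt shaker, 44 mm diameter, 90 mm high, bystander.
- tea_box: Tea carton, 66 x 140 x 92 mm, bystander.
- lemon: Lemon, 71 mm long, bystander.

How it is judged:
On the way, in this order (a step that is already met when the one before it is completed fails the run):
1. the knob's pointer is turned to the zero mark and let go (within 7 degrees) (value of joint knob between -0.12 and 0.12 rad and contact force between the fingers and knob below 0.1 N), for 0.2 s.
2. the hooked pair of lids is set on the pot: inner lid fully seated with its ears between the fingers, outer lid down on it (horizontal distance between inner_lid and pot_rim below 0.006 m and z of inner_lid in the frame of cooker between 0.086 and 0.095 m and angle between inner_lid's own z axis and vertical below 0.05 rad and angle between the y axis of inner_lid and the y axis of cooker, either way round below 0.1 rad and z of outer_lid in the frame of inner_lid below 0.032 m and horizontal distance between outer_lid and inner_lid below 0.008 m), for 0.2 s.
At the end, for the whole second after the job is handed in: Knob within 0.12 rad of zero; inner lid seated on the crock (6 mm off axis, 5 mm in height, 0.05 rad tilt, 0.10 rad yaw at most), still and untouched; the fingers hold the outer lid still, level within 0.3 rad, touching nothing else, its underside 85 mm or more above the inner lid's origin (value of joint knob between -0.12 and 0.12 rad and horizontal distance between inner_lid and pot_rim below 0.006 m and z of inner_lid in the frame of cooker between 0.086 and 0.095 m and angle between inner_lid's own z axis and vertical below 0.05 rad and angle between the y axis of inner_lid and the y axis of cooker, either way round below 0.1 rad and z of outer_lid in the frame of inner_lid above 0.085 m and angle between outer_lid's own z axis and vertical below 0.3 rad and contact force between the fingers and outer_lid above 1 N and contact force between each of outer_lid, the fingers and inner_lid below 0.05 N and contact force between outer_lid and cooker below 0.05 N and linear speed of outer_lid below 0.03 m/s and linear speed of inner_lid below 0.02 m/s); the arm keeps its last pose, push and grip.
It fails at once if the inner lid is banged or pressed onto the pot (more than 40 N) (contact force between inner_lid and cooker above 40 N).
It fails at once if a bystander is moved by more than 3 cm (distance of any of rice_bowl, steel_cup, tea_glass, salt_shaker, tea_box, lemon from where it was at the start of the episode above 0.03 m).
It also fails if it takes over 59 s, if anything falls off the work surface, if the arm or the gripper's body presses on something with over 40 N, if the wrist force passes 120 N, or if a joint passes its speed limit or range.

## Working session

There is one attempt and no reset: what is moved stays moved. The work goes in short steps, Python scripts to look and compute and a shell command to move; the robot and the scene stay as the last step left them, time stands still between calls to the robot, and variables do not carry over. Pictures are saved under pics/ and viewed, at most 13 in all, crops included, and the job is handed in when it is done.

```bash
ls; mkdir -p pics
python3 - <<'E'
from bench import robot, cams, job
import cv2
for n in("scene","side","wrist"):
    s=cams.snapshot(n); cv2.imwrite(f"pics/{n}0.png",s["color"]); print(n,s["fx"],s["cx"],s["cy"],s["k1"],s["extrinsics"].round(3).tolist())
o=robot.get_obs();print(o["time"],o["tool_pos"],o["ee_rot"],o["width"])
import numpy as np
a=cv2.imread("pics/scene0.png");b=cv2.imread("pics/side0.png")
cv2.imwrite("pics/a.png",cv2.resize(a,(800,600),interpolation=cv2.INTER_CUBIC))
cv2.imwrite("pics/b.png",cv2.resize(b,(800,600),interpolation=cv2.INTER_CUBIC))
E
```

```text
bench.py
nudge.py
pics
scene 379.33486511708793 275.99489223758746 205.5146791924093 -0.029618697699350702 [[0.557, -0.831, -0.01, -0.281], [-0.533, -0.348, -0.772, 0.373], [0.637, 0.435, -0.636, 0.57], [0.0, 0.0, 0.0, 1.0]]
side 414.47178818286716 281.32163543395063 211.99789980768884 -0.09959151813977056 [[0.999, 0.031, 0.021, -0.558], [0.035, -0.584, -0.811, 0.073], [-0.013, 0.811, -0.585, 0.912], [0.0, 0.0, 0.0, 1.0]]
wrist 309.54402228549634 280.208694087192 208.70112716426542 -0.03780790062066671 [[0.382, 0.924, -0.003, -0.549], [0.893, -0.369, 0.256, -0.026], [0.236, -0.1, -0.967, 0.391], [0.0, 0.0, 0.0, 1.0]]
0.15 [0.20981506 0.50795949 0.2045752 ] [-3.13992839e+00 -1.90062568e-04  2.74979474e+00] 0.0938322735968427
```

View pics/a.png

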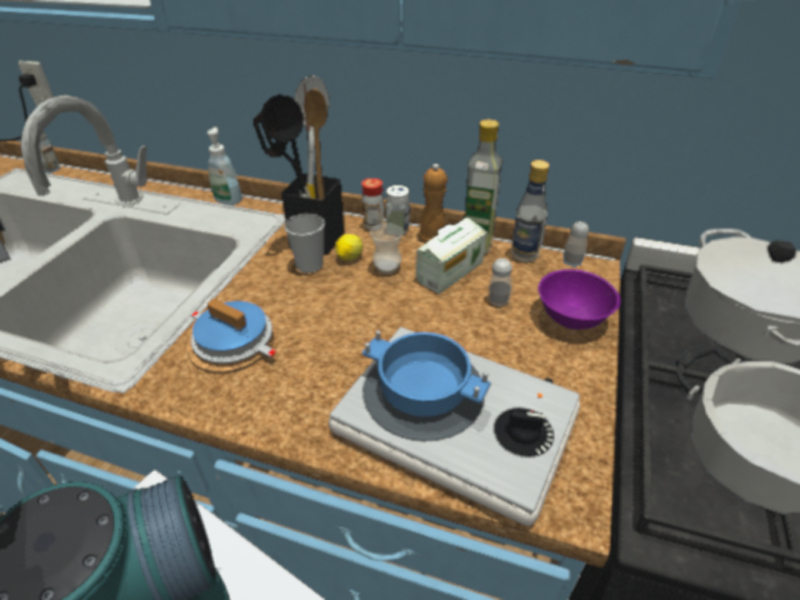

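View pics/b.png

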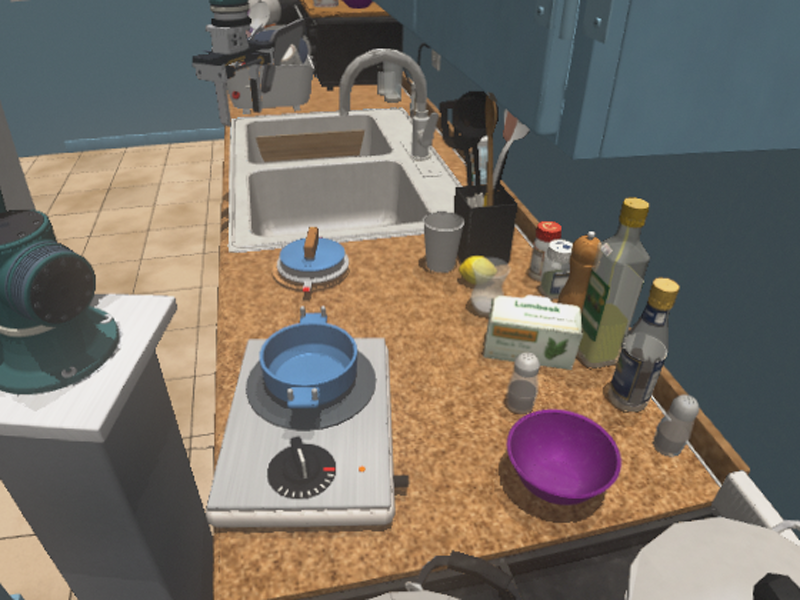

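The scene view shows the lids on the trivet at about (232,335) of the 800 px picture, the crock at (425,372) and the knob at (525,430). The side view shows the lids at (312,260), the crock at (308,365) and the knob at (302,468). Next I'll enlarge these regions.

Run:
```python
import cv2,numpy as np
def crop(n,x,y,w,h,k):
    im=cv2.resize(cv2.imread(f"pics/{n}0.png")[y:y+h,x:x+w],None,fx=k,fy=k,interpolation=cv2.INTER_CUBIC)
    for i in range(0,w,10): cv2.line(im,(i*k,0),(i*k,6 if (x+i)%50 else 14),(0,255,255),1)
    for i in range(0,h,10): cv2.line(im,(0,i*k),(6 if (y+i)%50 else 14,i*k),(0,255,255),1)
    return im
cv2.imwrite("pics/c1.png",crop("scene",230,220,180,150,4))
cv2.imwrite("pics/c2.png",crop("side",140,210,160,150,4))
cv2.imwrite("pics/c3.png",np.hstack([crop("scene",130,200,70,70,5),crop("side",185,150,70,70,5)]))
```

```text
(no output)
```

View pics/c1.png

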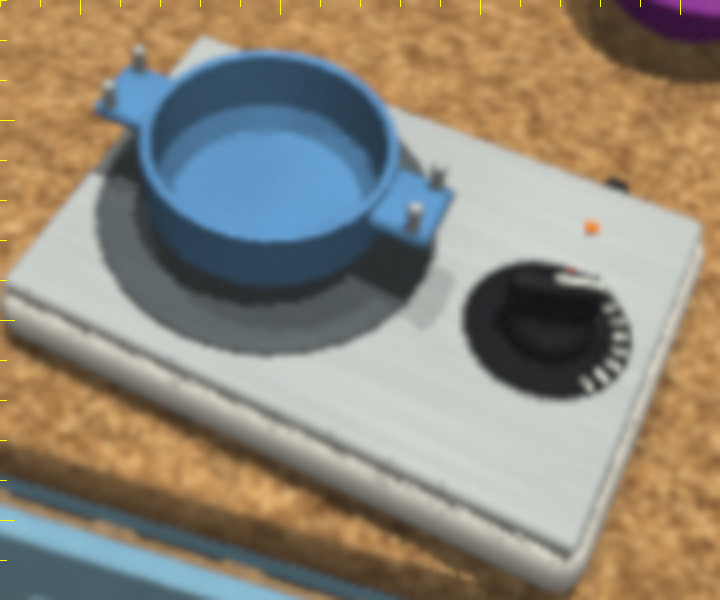

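View pics/c2.png

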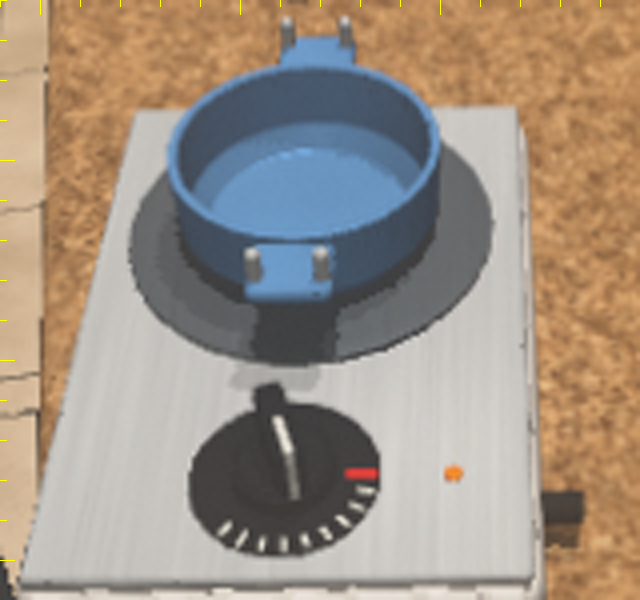

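View pics/c3.png

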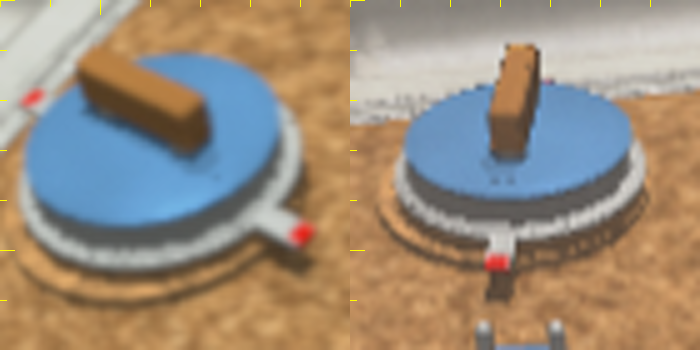

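The crops show:
- **Crock:** all four lug fingers are clear in both views, and the knob's white pointer points to the near right (-y).
- **Lids:** the handle lies in line with the red ears.

I'll fit the poses from both views.

```bash
cat > h.py <<'E'
import numpy as np
from scipy.optimize import least_squares
def load(s): return dict(fx=s["fx"],fy=s["fy"],cx=s["cx"],cy=s["cy"],k1=s["k1"],E=np.array(s["extrinsics"]))
def proj(c,P):
    p=np.atleast_2d(P)@c["E"][:3,:3].T+c["E"][:3,3]; u=p[:,:2]/p[:,2:]
    u=u*(1+c["k1"]*(u**2).sum(1,keepdims=True)); return u*[c["fx"],c["fy"]]+[c["cx"],c["cy"]]
def tri(obs):  # [(cam,px)]
    f=lambda X: np.concatenate([(proj(c,X)-np.array(p)).ravel() for c,p in obs])
    r=least_squares(f,[.4,.1,.05]); return r.x,np.abs(r.fun).max()
def place(x,y,yaw,P):
    c,s=np.cos(yaw),np.sin(yaw);P=np.atleast_2d(P)
    return np.c_[x+c*P[:,0]-s*P[:,1],y+s*P[:,0]+c*P[:,1],P[:,2]]
E
cat > m.py <<'E'
from bench import robot, cams, job
from h import *
S=load(cams.snapshot("scene"));D=load(cams.snapshot("side"))
s1=lambda u,v:(230+u/4-.375,220+v/4-.375); d1=lambda u,v:(140+u/4-.375,210+v/4-.375)
s2=lambda u,v:(130+u/5-.4,200+v/5-.4); d2=lambda u,v:(185+(u-350)/5-.4,150+v/5-.4)
F=np.array([[.0145,.083,.112],[-.0145,.083,.112],[.0145,-.083,.112],[-.0145,-.083,.112]])
so=np.array([s1(139,47),s1(108,85),s1(437,170),s1(414,205)]);do=np.array([d1(345,20),d1(288,20),d1(320,252),d1(252,252)])
for a,b in zip(so,do): print("finger",tri([(S,a),(D,b)]))
f=lambda q:np.r_[(proj(S,place(*q[:3],F+[0,0,q[3]]))-so).ravel(),(proj(D,place(*q[:3],F+[0,0,q[3]]))-do).ravel()]
r=least_squares(f,[.4,0,0,0]);C=r.x;print("cooker",C,r.fun.round(1))
print("deck corners proj", proj(S,place(*C[:3],[[-.1075,.1,.045],[.1075,.1,.045],[.1075,-.205,.045],[-.1075,-.205,.045]])).round(1).tolist(),"seen",[np.round(s1(*p),1).tolist() for p in[(5,290),(203,38),(703,235),(575,553)]])
print("rim pts pred side",proj(D,place(*C[:3],[[-.064,0,.1],[.064,0,.1]])).round(1).tolist(),d1(168,155),d1(440,155))
for nm,a,b in[("line start",s1(557,277),d1(275,418)),("line end",s1(606,288),d1(288,450))]: print(nm,tri([(S,a),(D,b)]))
ka=place(*C[:3],[0,-.15,.083]);print("knob top",ka,proj(S,ka),proj(D,ka),s1(557,277),d1(275,418))
for q in(.8,1,1.2,1.4,1.5):
    P=place(*C[:3],[[np.cos(q)*.021,-.15-np.sin(q)*.021,z] for z in(.083,.06)]+[[-np.cos(q)*.021,-.15+np.sin(q)*.021,.083]])
    print(q,((proj(S,P)-[230,220]+.375)*4).round(0).tolist(),((proj(D,P)-[140,210]+.375)*4).round(0).tolist())
n,_e=tri([(S,s2(197,108)),(D,d2(509,112))]);fa,e2=tri([(S,s2(88,55)),(D,d2(521,47))])
print("handle ends top",n,_e,fa,e2,"mid",(n+fa)/2,"len",np.linalg.norm(n-fa))
print("ear tip",tri([(S,s2(302,233)),(D,d2(497,262))]))
L=np.array([[0,.037,.0765],[0,-.037,.0765],[0,-.090,.0195]])
ls=np.array([s2(88,55),s2(197,108),s2(302,233)]);ld=np.array([d2(521,47),d2(509,112),d2(497,262)]);e4=np.array([s2(34,97)])
g=lambda q:np.r_[(proj(S,place(*q[:3],L+[0,0,q[3]]))-ls).ravel(),(proj(D,place(*q[:3],L+[0,0,q[3]]))-ld).ravel(),(proj(S,place(*q[:3],[[0,.09,.0195+q[3]]]))-e4).ravel()]
r=least_squares(g,[.35,.3,0,0]);print("lid",r.x,r.fun.round(1))
E
python3 m.py
```

```text
finger (array([ 0.44561257, -0.01232315,  0.11212167]), np.float64(0.28536992143924067))
finger (array([ 0.41651442, -0.01350194,  0.11075626]), np.float64(0.12249169332227439))
finger (array([ 0.45709941, -0.17593052,  0.10926878]), np.float64(0.19060965399512497))
finger (array([ 0.42916626, -0.17844423,  0.11129714]), np.float64(0.41898354705074325))
cooker [ 0.437159   -0.09483626  0.07111989 -0.00128191] [-0.4  0.5 -0.1 -0.3  0.4 -0.7  0.1  0.9  0.3 -0.1  0.1  0.   0.  -0.2
 -0.1 -0. ]
deck corners proj [[225.6, 290.5], [279.2, 225.9], [409.3, 275.1], [375.3, 362.5]] seen [[230.9, 292.1], [280.4, 229.1], [405.4, 278.4], [373.4, 357.9]]
rim pts pred side [[181.4, 245.7], [250.1, 245.2]] (181.625, 248.375) (249.625, 248.375)
line start (array([ 0.44804554, -0.24496914,  0.08480664]), np.float64(0.541018190042962))
line end (array([ 0.4554985 , -0.26437886,  0.08646934]), np.float64(0.8573281735860405))
knob top [[ 0.447818   -0.24445707  0.083     ]] [[368.64068208 289.99386252]] [[208.64980951 314.17139769]] (368.875, 288.875) (208.375, 314.125)
0.8 [[598.0, 272.0], [590.0, 303.0
[... 185 characters left out ...]
0], [594.0, 317.0], [510.0, 276.0]] [[291.0, 457.0], [296.0, 494.0], [262.0, 381.0]]
1.4 [[602.0, 294.0], [594.0, 324.0], [511.0, 269.0]] [[280.0, 459.0], [285.0, 496.0], [272.0, 379.0]]
1.5 [[601.0, 297.0], [593.0, 328.0], [512.0, 266.0]] [[275.0, 460.0], [280.0, 496.0], [277.0, 379.0]]
handle ends top [0.38699068 0.21425878 0.07478875] 0.4182428084649814 [0.38311008 0.28223227 0.0762173 ] 0.0964394302569076 mid [0.38505038 0.24824553 0.07550302] len 0.06809916235927935
ear tip (array([0.38689575, 0.15907245, 0.02303277]), np.float64(0.16820792419076724))
lid [3.85137646e-01 2.49449329e-01 2.66651997e-02 2.54077941e-04] [-0.9 -1.   0.  -0.5  0.3  0.9  0.7 -1.  -0.7  0.1  0.5  0.8  0.4  0.9]
```

```bash
cat > d.py <<'E'
# usage: d.py x y z psi -> remaining shift in tool axes and turn
import sys,numpy as np
from bench import robot, cams, job
from scipy.spatial.transform import Rotation as Ro
o=robot.get_obs();R=Ro.from_euler("xyz",o["ee_rot"]).as_matrix()
t=np.array(list(map(float,sys.argv[1:4])));psi=float(sys.argv[4]);now=np.arctan2(R[1,0],R[0,0])
print("t%.2f"%o["time"],"pos",o["tool_pos"].round(4),"psi %.3f"%now,"shift",(R.T@(t-o["tool_pos"])).round(4),"turn %.3f"%-((psi-now+np.pi)%(2*np.pi)-np.pi),"F",np.round(o["wrist_force"],1),"w %.4f"%o["width"],"ff",np.round(o["finger_force"],1))
E
echo '{"segments": [[0.06, 0, 0, 0, 0.1233], [0.06, 0, 0, 0, 0.1233], [0.06, 0, 0, 0, 0.1233], [0.06, 0, 0, 0, 0.1233], [0.06, 0, 0, 0, 0.1233], [0.06, 0, 0, 0, 0.1233]]}' | python3 nudge.py; python3 d.py .4475 -.2445 .14 2.01
```

```text
time: 0.75
tool_pos: [0.21, 0.5083, 0.2053]
ee_rot: [-3.141, 0.0, 2.004]
wrist_force: [0.6, 1.0, -0.5]
width: 0.061
finger_force: 0.0
t0.75 pos [0.21   0.5083 0.2053] psi 2.004 shift [-0.7829 -0.1003  0.0655] turn -0.006 F [ 0.6  1.  -0.5] w 0.0610 ff 0.0
```

```bash
echo '{"segments": [[0.06, -0.039, -0.005, 0, 0], [0.06, -0.039, -0.005, 0, 0], [0.06, -0.039, -0.005, 0, 0], [0.06, -0.039, -0.005, 0, 0], [0.06, -0.039, -0.005, 0, 0], [0.06, -0.039, -0.005, 0, 0], [0.06, -0.039, -0.005, 0, 0], [0.06, -0.039, -0.005, 0, 0], [0.06, -0.039, -0.005, 0, 0], [0.06, -0.039, -0.005, 0, 0], [0.06, -0.039, -0.005, 0, 0], [0.06, -0.039, -0.005, 0, 0], [0.06, -0.039, -0.005, 0, 0], [0.06, -0.039, -0.005, 0, 0], [0.06, -0.039, -0.005, 0, 0], [0.06, -0.039, -0.005, 0, 0], [0.06, -0.039, -0.005, 0, 0], [0.06, -0.039, -0.005, 0, 0], [0.06, -0.039, -0.005, 0, 0], [0.06, -0.039, -0.005, 0, 0]]}' | python3 nudge.py >/dev/null; echo '{"segments": [[0.06, 0, 0, 0, 0], [0.06, 0, 0, 0, 0]]}' | python3 nudge.py >/dev/null
python3 d.py .4475 -.2445 .14 2.01
python3 - <<'E'
from bench import robot, cams, job
import cv2
s=cams.snapshot("wrist");im=s["color"];cv2.imwrite("pics/w1.png",im);cv2.imwrite("pics/w1b.png",cv2.resize(im,(800,600)))
import pickle;pickle.dump(s,open("w1.pkl","wb"))
E
```

```text
t2.58 pos [ 0.4509 -0.2415  0.2042] psi 2.007 shift [-0.0015 -0.0043  0.0642] turn -0.003 F [-0.5  0.9  0.1] w 0.0600 ff 0.0
```

View pics/w1b.png

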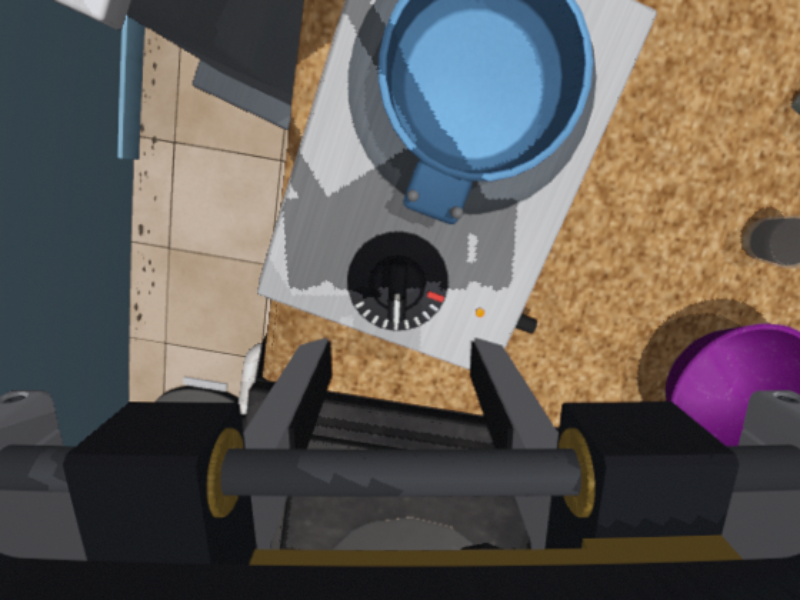

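The wrist view shows the knob bar upright in the picture, around (398,280), so it lines up with the tool. The pointer is downward, which gives q≈1.2. I'll descend now.

```bash
python3 - <<'E'
import pickle
from h import *
c=load(pickle.load(open("w1.pkl","rb")));C=(.4372,-.0948,.0711)
print(proj(c,place(*C,[[0,-.15,.083]]))/.7, proj(c,place(*C,[[.0145,-.083,.112],[-.0145,-.083,.112]]))/.7)
E
echo '{"segments": [[0.06, -0.0015, -0.0043, 0.03, -0.003], [0.06, 0, 0, 0.03, 0], [0.06, 0, 0, 0.03, 0], [0.06, 0, 0, 0.03, 0], [0.06, 0, 0, 0.02, 0], [0.06, 0, 0, 0, 0], [0.06, 0, 0, 0, 0]]}' | python3 nudge.py ; python3 d.py .4475 -.2445 .063 2.01
```

```text
[[395.4636491  293.43542945]] [[456.4757299  213.12674944]
 [411.81323983 195.59574009]]
time: 3.22
tool_pos: [0.4473, -0.2415, 0.0652]
ee_rot: [-3.141, -0.002, 2.015]
wrist_force: [0.8, -0.4, 1.3]
width: 0.06
finger_force: 0.0
t3.22 pos [ 0.4473 -0.2415  0.0652] psi 2.015 shift [-0.0028 -0.0011  0.0022] turn 0.005 F [ 0.8 -0.4  1.3] w 0.0600 ff 0.0
```

```bash
echo '{"segments": [[0.06, -0.003, -0.001, 0.002, 0], [0.0, 0, 0, 0, 0], [0, 0, 0, 0, 0], [0, 0, 0, 0, 0], [0, 0, 0, 0, 0], [0, 0, 0, 0, 0], [0, 0, 0, 0, 0]]}' | python3 nudge.py ; python3 d.py .4475 -.2445 .063 3.213;  echo '{"segments": [[0, 0, 0, 0, -0.1], [0, 0, 0, 0, -0.1], [0, 0, 0, 0, -0.1], [0, 0, 0, 0, -0.1], [0, 0, 0, 0, -0.1], [0, 0, 0, 0, -0.1], [0, 0, 0, 0, -0.1], [0, 0, 0, 0, -0.1], [0, 0, 0, 0, -0.1], [0, 0, 0, 0, -0.1], [0, 0, 0, 0, -0.1], [0, 0, 0, 0, -0.1], [0, 0, 0, 0, 0], [0, 0, 0, 0, 0]]}' | python3 nudge.py ; python3 d.py .4475 -.2445 .063 3.213
```

```text
time: 3.8
tool_pos: [0.4484, -0.2466, 0.0637]
ee_rot: [3.141, 0.0, 2.013]
wrist_force: [-0.2, -0.4, -0.1]
width: 0.0234
finger_force: 0.0
t3.80 pos [ 0.4484 -0.2466  0.0637] psi 2.013 shift [0.0023 0.0001 0.0007] turn -1.200 F [-0.2 -0.4 -0.1] w 0.0234 ff 0.0
time: 4.97
tool_pos: [0.4503, -0.2441, 0.0636]
ee_rot: [3.137, 0.005, -3.069]
wrist_force: [5.3, 5.6, 0.5]
width: 0.0131
finger_force: 29.9
t4.97 pos [ 0.4503 -0.2441  0.0636] psi -3.069 shift [ 0.0028 -0.0002  0.0006] turn 0.001 F [5.3 5.6 0.5] w 0.0131 ff 29.9
```

```bash
echo '{"segments": [[0.045, 0, 0, 0, 0], [0.045, 0, 0, 0, 0], [0.045, 0, 0, 0, 0], [0.045, 0, 0, 0, 0], [0.045, 0, 0, 0, 0], [0.045, 0, 0, 0, 0], [0.045, 0, 0, -0.03, 0], [0.06, 0, 0, -0.03, 0], [0.06, 0, 0, -0.03, 0], [0.06, 0, 0, -0.03, 0], [0.09, 0, 0, -0.03, 0], [0.09, 0, 0, 0, 0], [0.09, 0, 0, 0, 0]]}' | python3 nudge.py >/dev/null; python3 d.py .385 .2494 .2 1.61
python3 - <<'E'
from bench import robot, cams, job
import cv2,numpy as np
a=cams.snapshot("wrist")["color"];b=cams.snapshot("side")["color"][290:360,170:250]
a=cv2.resize(a[100:300,180:380],(560,560));b=cv2.resize(b,(240,210),interpolation=cv2.INTER_CUBIC)
im=np.zeros((560,800,3),np.uint8);im[:,:560]=a;im[:210,560:]=b;cv2.imwrite("pics/k1.png",im)
E
```

```text
t6.05 pos [ 0.4493 -0.2473  0.2159] psi -3.070 shift [0.0288 0.5    0.0142] turn 1.603 F [ 0.  -0.7 -0.1] w 0.0765 ff 0.0
```

View pics/k1.png

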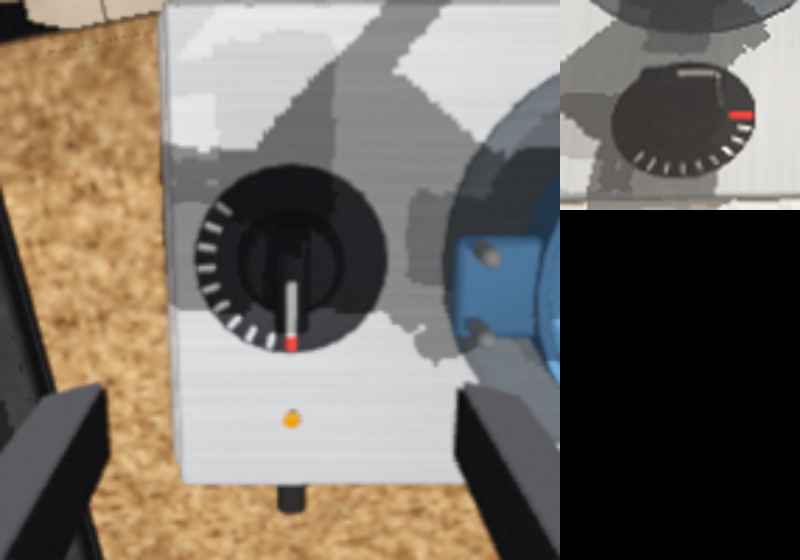

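The pointer stands exactly on the red mark, in the centre crop at (291,340), with the fingers off the knob. Next I'll fetch the lids.

```bash
echo '{"segments": [[0.06, 0, 0, 0, 0.123], [0.06, 0, 0, 0, 0.123], [0.06, 0, 0, 0, 0.123], [0.06, 0, 0, 0, 0.123], [0.06, 0, 0, 0, 0.123], [0.06, 0, 0, 0, 0.123], [0.06, 0, 0, 0, 0.123], [0.06, 0, 0, 0, 0.123], [0.06, 0, 0, 0, 0.123], [0.06, 0, 0, 0, 0.123], [0.06, 0, 0, 0, 0.123], [0.06, 0, 0, 0, 0.123], [0.06, 0, 0, 0, 0.123], [0.06, 0, 0, 0, 0], [0.06, 0, 0, 0, 0]]}' | python3 nudge.py >/dev/null; python3 d.py .385 .2494 .19 1.61
```

```text
t7.40 pos [ 0.4476 -0.246   0.2115] psi 1.617 shift [ 0.4977 -0.0395  0.0227] turn 0.007 F [ 0.1  0.3 -0. ] w 0.0602 ff 0.0
```

```bash
echo '{"segments": [[0.06, 0.038, -0.003, 0.001, 0], [0.06, 0.038, -0.003, 0.001, 0], [0.06, 0.038, -0.003, 0.001, 0], [0.06, 0.038, -0.003, 0.001, 0], [0.06, 0.038, -0.003, 0.001, 0], [0.06, 0.038, -0.003, 0.001, 0], [0.06, 0.038, -0.003, 0.001, 0], [0.06, 0.038, -0.003, 0.001, 0], [0.06, 0.038, -0.003, 0.001, 0], [0.06, 0.038, -0.003, 0.001, 0], [0.06, 0.038, -0.003, 0.001, 0], [0.06, 0.038, -0.003, 0.001, 0], [0.06, 0.038, -0.003, 0.001, 0], [0.06, 0, 0, 0, 0], [0.06, 0, 0, 0, 0], [0.06, 0, 0, 0, 0]]}' | python3 nudge.py >/dev/null; python3 d.py .385 .2494 .19 1.61
python3 - <<'E'
from bench import robot, cams, job
from h import *
import cv2,pickle
s=cams.snapshot("wrist");cv2.imwrite("pics/w2.png",s["color"]);cv2.imwrite("pics/w2b.png",cv2.resize(s["color"],(800,600)));pickle.dump(s,open("w2.pkl","wb"))
c=load(s);print((proj(c,place(.385,.2494,.04,[[0,.037,.0765],[0,-.037,.0765],[0,-.09,.0195],[0,.09,.0195]]))/.7).round(1).tolist())
E
```

```text
t8.73 pos [0.3877 0.2449 0.1998] psi 1.616 shift [ 0.0047 -0.0025  0.0098] turn 0.006 F [ 0.4  0.2 -0.2] w 0.0599 ff 0.0
[[397.9, 230.4], [397.5, 333.3], [397.9, 368.6], [398.6, 153.9]]
```

View pics/w2b.png

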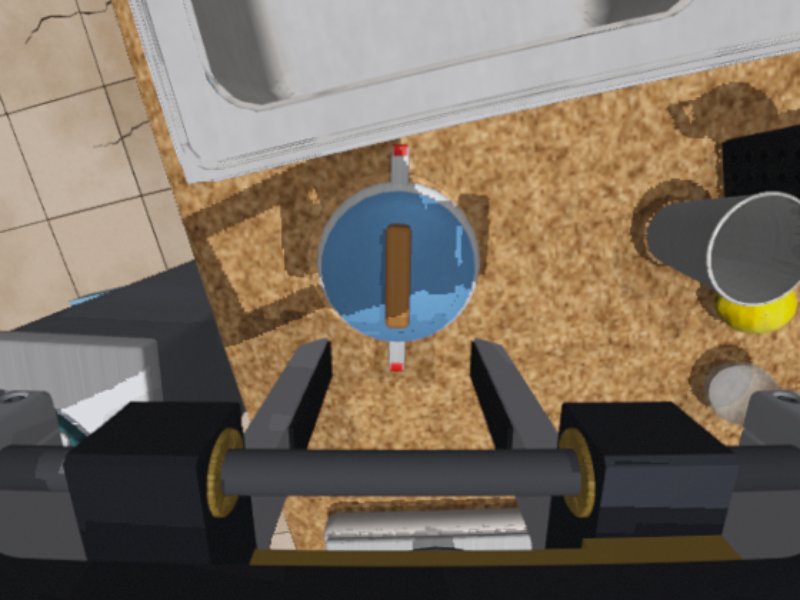

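The wrist view shows the handle from (398,226) to (397,326) and the ears at (400,150) and (397,367). All are within 3 px of the prediction, which moves the lid about 2 mm in +y. I'll descend.

```bash
echo '{"segments": [[0.06, 0.006, -0.0025, 0.036, 0.008], [0.06, 0, 0, 0.036, 0], [0.06, 0, 0, 0.03, 0], [0.06, 0, 0, 0.02, 0], [0.06, 0, 0, 0.015, 0], [0.06, 0, 0, 0.008, 0], [0.06, 0, 0, 0, 0], [0.06, 0, 0, 0, 0]]}' | python3 nudge.py ; python3 d.py .385 .251 .053 1.602
```

```text
time: 9.45
tool_pos: [0.3859, 0.2505, 0.0559]
ee_rot: [3.141, -0.0, 1.604]
wrist_force: [0.5, 0.2, 0.4]
width: 0.0599
finger_force: 0.0
t9.45 pos [0.3859 0.2505 0.0559] psi 1.604 shift [ 0.0006 -0.0008  0.0029] turn 0.002 F [0.5 0.2 0.4] w 0.0599 ff 0.0
```

```bash
echo '{"segments": [[0.04, 0.0006, -0.0008, 0.003, 0], [0, 0, 0, 0, 0], [0, 0, 0, 0, 0], [0, 0, 0, 0, 0], [0, 0, 0, 0, 0], [0, 0, 0, 0, 0], [0, 0, 0, 0, 0], [0, 0, 0, 0, 0], [0, 0, 0, 0, 0], [0, 0, 0, 0, 0]]}' | python3 nudge.py ;python3 d.py .385 .251 .053 1.602
```

```text
time: 10.28
tool_pos: [0.3847, 0.252, 0.0527]
ee_rot: [3.141, -0.0, 1.606]
wrist_force: [0.4, 0.2, 0.7]
width: 0.0179
finger_force: 30.0
t10.28 pos [0.3847 0.252  0.0527] psi 1.606 shift [-0.001   0.0003 -0.0003] turn 0.004 F [0.4 0.2 0.7] w 0.0179 ff 30.0
```

```bash
echo '{"segments": [[0, 0, 0, -0.004, 0], [0, 0, 0, -0.008, 0], [0, 0, 0, -0.012, 0], [0, 0, 0, -0.016, 0], [0, 0, 0, -0.018, 0], [0, 0, 0, -0.018, 0], [0, 0, 0, -0.018, 0], [0, 0, 0, -0.018, 0], [0, 0, 0, -0.012, 0], [0, 0, 0, -0.006, 0], [0, 0, 0, 0, 0], [0, 0, 0, 0, 0]]}' | python3 nudge.py ;python3 d.py .437 -.095 .18 1.642
```

```text
time: 11.28
tool_pos: [0.384, 0.2516, 0.1817]
ee_rot: [-3.14, 0.001, 1.606]
wrist_force: [-0.3, 0.3, -5.8]
width: 0.018
finger_force: 30.0
t11.28 pos [0.384  0.2516 0.1817] psi 1.606 shift [-0.3483  0.0408  0.0018] turn -0.036 F [-0.3  0.3 -5.8] w 0.0180 ff 30.0
```

```bash
echo '{"segments": [[0, -0.01, 0.0024, 0, -0.002], [0, -0.018, 0.0024, 0, -0.002], [0, -0.022, 0.0024, 0, -0.002], [0, -0.022, 0.0024, 0, -0.002], [0, -0.022, 0.0024, 0, -0.002], [0, -0.022, 0.0024, 0, -0.002], [0, -0.022, 0.0024, 0, -0.002], [0, -0.022, 0.0024, 0, -0.002], [0, -0.022, 0.0024, 0, -0.002], [0, -0.022, 0.0024, 0, -0.002], [0, -0.022, 0.0024, 0, -0.002], [0, -0.022, 0.0024, 0, -0.002], [0, -0.022, 0.0024, 0, -0.002], [0, -0.022, 0.0024, 0, -0.002], [0, -0.022, 0.0024, 0, -0.002], [0, -0.018, 0.0024, 0, -0.002], [0, -0.010, 0.0024, 0, -0.002], [0, 0, 0, 0, -0.002], [0, 0, 0, 0, 0], [0, 0, 0, 0, 0]]}' | python3 nudge.py >/dev/null;echo '{"segments": [[0, 0, 0, 0, 0], [0, 0, 0, 0, 0]]}' | python3 nudge.py;python3 d.py .437 -.095 .18 1.642
```

```text
time: 13.12
tool_pos: [0.4425, -0.0867, 0.1825]
ee_rot: [3.142, -0.0, 1.644]
wrist_force: [0.2, 0.1, -5.4]
width: 0.0179
finger_force: 30.0
t13.12 pos [ 0.4425 -0.0867  0.1825] psi 1.644 shift [-0.0079 -0.0061  0.0025] turn 0.002 F [ 0.2  0.1 -5.4] w 0.0179 ff 30.0
```

```bash
echo '{"segments": [[0, -0.004, -0.003, 0.004, 0], [0, -0.004, -0.003, 0.006, 0], [0, 0, 0, 0.006, 0], [0, 0, 0, 0, 0], [0, 0, 0, 0, 0], [0, 0, 0, 0, 0]]}' | python3 nudge.py >/dev/null;python3 d.py .437 -.095 .165 1.642
python3 - <<'E'
from bench import robot, cams, job
import cv2,numpy as np
a=cams.snapshot("scene")["color"];b=cams.snapshot("side")["color"]
cv2.imwrite("pics/s3.png",a);cv2.imwrite("pics/d3.png",b)
f=lambda i,x,y:cv2.resize(i[y:y+120,x:x+100],None,fx=4,fy=4,interpolation=cv2.INTER_CUBIC)
cv2.imwrite("pics/p3.png",np.hstack([f(a,250,190),f(b,165,180)]))
E
```

```text
t13.62 pos [ 0.4372 -0.096   0.1663] psi 1.642 shift [ 0.001  -0.0002  0.0013] turn -0.000 F [-0.1  0.  -4.1] w 0.0182 ff 30.0
```

View pics/p3.png

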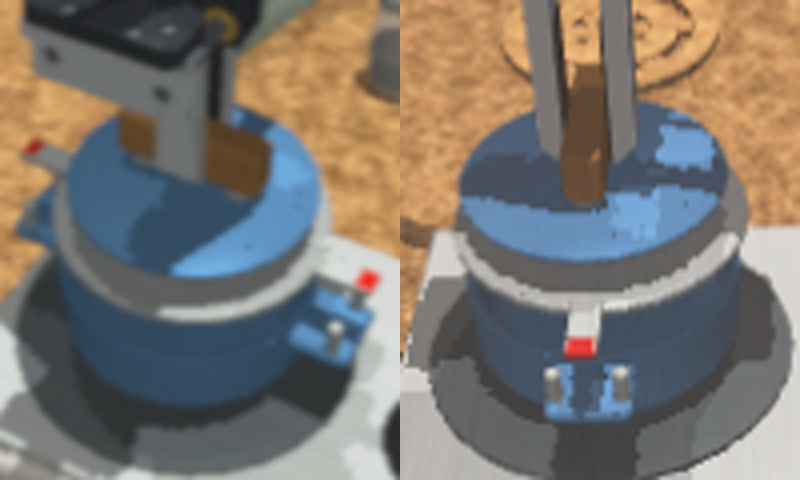

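The side crop shows the near ear's red tip at (580,347), above the fingers at (552,372) and (621,372). The scene crop shows the red tips at (34,148) and (369,280). I'll fit the lid's pose to those.

Run:
```python
from bench import robot, cams, job
from h import *
S=load(cams.snapshot("scene"));D=load(cams.snapshot("side"))
s=lambda u,v:np.array((250+u/4-.375,190+v/4-.375)); d=lambda u,v:np.array((165+(u-400)/4-.375,180+v/4-.375))
print("tri near ear",tri([(S,s(369,280)),(D,d(580,347))]))
for rr in(.089,.091):
  E=lambda q:place(*q[:3],[[0,-rr,q[3]],[0,rr,q[3]]])
  def f(q):
    a=proj(S,E(q));b=proj(D,E(q)[:1]); return np.r_[a[0]-s(369,280),a[1]-s(34,148),b[0]-d(580,347)]
  r=least_squares(f,[.437,-.095,.07,.13]);print(rr,r.x,r.fun.round(2))
# finger check in these pictures
C=(.4372,-.0948,.0711)
F=place(*C,[[.0145,-.083,.112],[-.0145,-.083,.112]])
print(((proj(D,F)-[165,180]+.375)*4+[400,0]).round(),((proj(S,F)-[250,190]+.375)*4).round())
# prediction at nominal pose
for z in(.126,.129):
  P=place(*C,[[0,-.09,z],[0,.09,z]]);print(((proj(D,P)-[165,180]+.375)*4+[400,0]).round(),((proj(S,P)-[250,190]+.375)*4).round())
  t=np.linspace(0,6.28,400);P=place(*C,np.c_[.067*np.cos(t),.067*np.sin(t),0*t+z]);q=(proj(D,P)-[165,180]+.375)*4+[400,0];print("flange side l/r/bottom",q[:,0].min(),q[:,0].max(),q[:,1].max())
```

```text
tri near ear (array([ 0.44405629, -0.18619901,  0.13335112]), np.float64(0.17040297395664084))
0.089 [ 0.4380319  -0.09698232  0.06704996  0.13350037] [-0.15  0.04  0.41  0.37  0.08 -0.39]
0.091 [ 0.43873095 -0.09584914  0.05935336  0.13315613] [ 0.31  0.33 -0.49 -0.45  0.08  0.15]
[[620. 369.]
 [551. 370.]] [[359. 285.]
 [335. 327.]]
[[581. 357.]
 [617. 107.]] [[364. 291.]
 [ 30. 160.]]
flange side l/r/bottom 452.01954730568787 747.1993270562449 319.1258012429896
[[581. 351.]
 [616. 102.]] [[365. 286.]
 [ 29. 155.]]
flange side l/r/bottom 451.17473436430305 747.0581334235426 313.8684239359213
```

```bash
echo '{"segments": [[0, 0.001, -0.0006, 0.004, 0], [0, 0, 0, 0.005, 0], [0, 0, 0, 0.004, 0], [0, 0, 0, 0.003, 0], [0, 0, 0, 0.002, 0], [0, 0, 0, 0.002, 0], [0, 0, 0, 0, 0], [0, 0, 0, 0, 0]]}' | python3 nudge.py >/dev/null;python3 d.py .4365 -.095 .1357 1.642;echo '{"segments": [[0, 0, 0, 0.0015, 0], [0, 0, 0, 0.001, 0], [0, 0, 0, 0.001, 0], [0, 0, 0, 0, 0], [0, 0, 0, 0, 0]]}' | python3 nudge.py >/dev/null;python3 d.py .4365 -.095 .1357 1.642
```

```text
t14.48 pos [ 0.4366 -0.0951  0.1464] psi 1.642 shift [ 0.0001 -0.0001  0.0107] turn -0.000 F [-0.3 -0.3 -4.5] w 0.0178 ff 30.0
t14.90 pos [ 0.4365 -0.0951  0.1429] psi 1.642 shift [ 0.0001 -0.      0.0072] turn -0.000 F [ 0.1  0.2 -5.1] w 0.0179 ff 30.0
```

```bash
for i in 1 2; do :; done; echo '{"segments": [[0, 0, 0, 0.001, 0], [0, 0, 0, 0.001, 0], [0, 0, 0, 0, 0], [0, 0, 0, 0, 0]]}' | python3 nudge.py >/dev/null;python3 d.py .4365 -.095 .1357 1.642;echo '{"segments": [[0, 0, 0, 0.001, 0], [0, 0, 0, 0.001, 0], [0, 0, 0, 0, 0], [0, 0, 0, 0, 0]]}' | python3 nudge.py >/dev/null;python3 d.py .4365 -.095 .1357 1.642;echo '{"segments": [[0, 0, 0, 0.001, 0], [0, 0, 0, 0.001, 0], [0, 0, 0, 0, 0], [0, 0, 0, 0, 0]]}' | python3 nudge.py >/dev/null;python3 d.py .4365 -.095 .1357 1.642
```

```text
t15.23 pos [ 0.4365 -0.095   0.1409] psi 1.642 shift [ 0.     -0.      0.0052] turn 0.000 F [-0.7  0.5 -5. ] w 0.0178 ff 30.0
t15.57 pos [ 0.4367 -0.0951  0.139 ] psi 1.642 shift [ 0.0001 -0.0001  0.0033] turn -0.000 F [-0.9  0.7 -5.3] w 0.0174 ff 30.0
t15.90 pos [ 0.4367 -0.0951  0.1372] psi 1.642 shift [ 0.0001 -0.0002  0.0015] turn 0.000 F [-0.2 -0.3 -3.3] w 0.0176 ff 30.0
```

```bash
echo '{"segments": [[0, 0, 0, 0.001, 0], [0, 0, 0, 0, 0], [0, 0, 0, 0, 0]]}' | python3 nudge.py >/dev/null;python3 d.py .4365 -.095 .1357 1.642;echo '{"segments": [[0, 0, 0, 0.001, 0], [0, 0, 0, 0, 0], [0, 0, 0, 0, 0]]}' | python3 nudge.py >/dev/null;python3 d.py .4365 -.095 .1357 1.642;echo '{"segments": [[0, 0, 0, 0.0007, 0], [0, 0, 0, 0, 0], [0, 0, 0, 0, 0]]}' | python3 nudge.py >/dev/null;python3 d.py .4365 -.095 .1357 1.642
```

```text
t16.15 pos [ 0.4366 -0.0951  0.136 ] psi 1.642 shift [ 0.0001 -0.0001  0.0003] turn 0.000 F [-0.9 -1.1 -2.5] w 0.0177 ff 30.0
t16.40 pos [ 0.4367 -0.0951  0.1359] psi 1.642 shift [ 0.0001 -0.0002  0.0002] turn 0.000 F [-3.   0.1  3.6] w 0.0180 ff 30.0
t16.65 pos [ 0.4367 -0.0951  0.1359] psi 1.642 shift [ 0.0001 -0.0002  0.0002] turn -0.000 F [-4.   1.6  6.4] w 0.0176 ff 30.0
```

```bash
echo '{"segments": [[0, 0, 0, -0.001, 0], [0, 0, 0, 0, 0], [0, 0, 0, 0, 0]]}' | python3 nudge.py >/dev/null;python3 d.py .4365 -.095 .1357 1.642;echo '{"segments": [[0, 0, 0, 0, -0.04], [0, 0, 0, 0, -0.08], [0, 0, 0, 0, -0.08], [0, 0, 0, 0, -0.08], [0, 0, 0, 0, -0.08], [0, 0, 0, 0, -0.08], [0, 0, 0, 0, -0.08], [0, 0, 0, 0, -0.08], [0, 0, 0, 0, -0.08], [0, 0, 0, 0, -0.08], [0, 0, 0, 0, -0.06], [0, 0, 0, 0, -0.02], [0, 0, 0, 0, 0], [0, 0, 0, 0, 0]]}' | python3 nudge.py >/dev/null;python3 d.py .4365 -.095 .1357 2.482
python3 - <<'E'
from bench import robot, cams, job
import cv2,numpy as np
a=cams.snapshot("scene")["color"];b=cams.snapshot("side")["color"]
f=lambda i,x,y:cv2.resize(i[y:y+120,x:x+100],None,fx=4,fy=4,interpolation=cv2.INTER_CUBIC)
cv2.imwrite("pics/p4.png",np.hstack([f(a,250,190),f(b,165,180)]))
E
```

```text
t16.90 pos [ 0.4367 -0.0951  0.1359] psi 1.642 shift [ 0.0001 -0.0002  0.0002] turn 0.000 F [-2.9  0.9  5.8] w 0.0176 ff 30.0
t18.07 pos [ 0.4374 -0.0949  0.1359] psi 2.481 shift [ 0.0006 -0.0006  0.0002] turn -0.001 F [-0.6  1.8  4.9] w 0.0177 ff 30.0
```

View pics/p4.png

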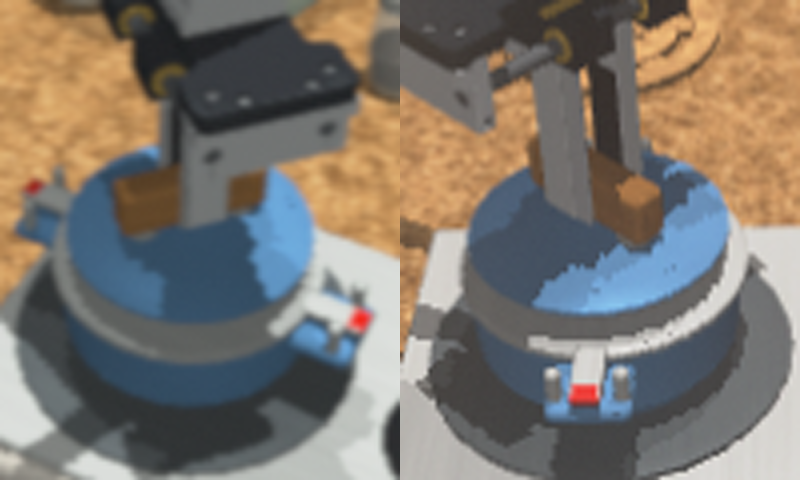

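Both ears sit between their fingers, with the near tip at (585,392) and the far tip at (35,188). The handle has turned about 48°. I'll lift slowly and check the weight.

```bash
echo '{"segments": [[0, 0, 0, -0.001, 0], [0, 0, 0, -0.001, 0], [0, 0, 0, -0.002, 0], [0, 0, 0, -0.002, 0], [0, 0, 0, -0.002, 0], [0, 0, 0, 0, 0], [0, 0, 0, 0, 0]]}' | python3 nudge.py >/dev/null;python3 d.py .4365 -.095 .238 2.482;echo '{"segments": [[0, 0, 0, -0.004, 0], [0, 0, 0, -0.006, 0], [0, 0, 0, -0.008, 0], [0, 0, 0, -0.01, 0], [0, 0, 0, -0.012, 0], [0, 0, 0, -0.012, 0], [0, 0, 0, -0.012, 0], [0, 0, 0, -0.01, 0], [0, 0, 0, -0.008, 0], [0, 0, 0, -0.006, 0], [0, 0, 0, -0.004, 0], [0, 0, 0, 0, 0], [0, 0, 0, 0, 0], [0, 0, 0, 0, 0], [0, 0, 0, 0, 0]]}' | python3 nudge.py >/dev/null;python3 d.py .4365 -.095 .238 2.482
python3 - <<'E'
from bench import robot, cams, job
import cv2,numpy as np
a=cams.snapshot("scene")["color"];b=cams.snapshot("side")["color"]
f=lambda i,x,y:cv2.resize(i[y:y+150,x:x+100],None,fx=4,fy=4,interpolation=cv2.INTER_CUBIC)
cv2.imwrite("pics/p5.png",np.hstack([f(a,250,160),f(b,165,150)]))
E
```

```text
t18.75 pos [ 0.4366 -0.0951  0.1432] psi 2.482 shift [ 0.0002  0.     -0.0948] turn -0.000 F [-0.3  0.  -2.8] w 0.0181 ff 30.0
t20.00 pos [ 0.4363 -0.095   0.2345] psi 2.482 shift [-0.0002  0.0001 -0.0035] turn -0.000 F [ 0.3 -0.3 -2.8] w 0.0181 ff 30.0
```

View pics/p5.png

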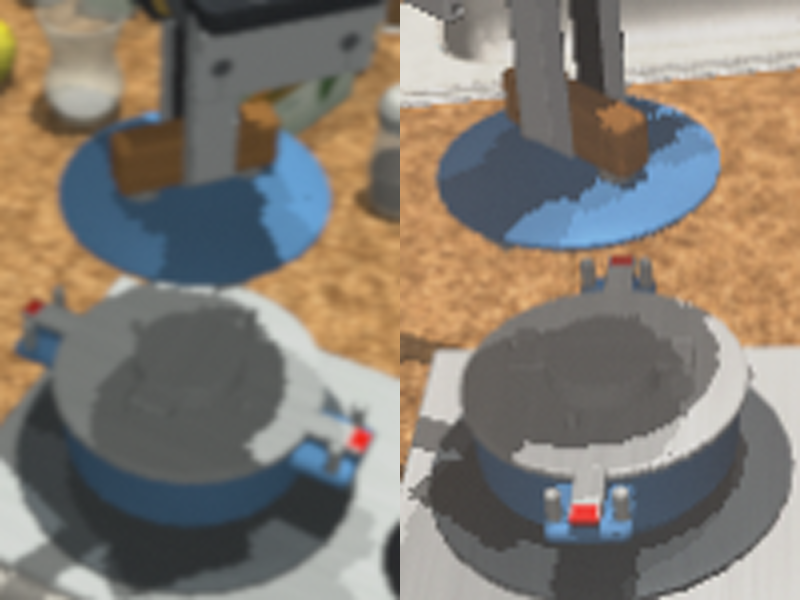

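The inner lid is seated with its ears in the lugs. The outer lid is held level about 10 cm above it, and the measured weight is 2.8 N, so only the outer lid came up.

```bash
python3 -c "
from bench import robot, cams, job
print(job.close_job())"
```

```text
the job is handed in; nothing more can be done
None
```

I handed the job in at about 20 s of the 59 s allowed: the knob is at the zero mark, the inner lid is seated on the pot with its ears between the lug fingers, and the gripper is holding the outer lid level about 10 cm above it; the hand-in gave no verdict.

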